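# Load a dowel plug into the feed magazine

### The job

Load the slim wooden plug, the one that fits, end first into the upright clear tube, then take the tamping rod from its block and pack the plug down until the dragging black follower under it bottoms out on its stop, leaning on it firmly there with about 18 newtons for a second but never with more than 25. Then stand the rod back in its block, and leave the fat plug, the little box, the filament spool and the tub where they are.

Things in the scene. Friction and masses are not known exactly. Their poses are not given: they have to be found in the camera images.
- mouth (a point): Centre of the open mouth of the clear tube, 140 mm above the table; z up. The fixed magazine: a 90 x 90 x 12 mm plywood foot with a clear tube (outside diameter 42 mm, bore 34 mm) upright at its centre. The top 15 mm flare to 50 mm outside, 42 mm bore.
- plug_center (a point): Centre of the slim round wooden plug to load: 30 mm diameter, 50 mm tall, about 30 g, standing upright on the table; z along its axis. Either end may go first.
- fat_plug_center (a point): Centre of a fat wooden plug of the same height, 42 mm diameter, 50 mm tall, standing near the slim one. It does not fit the tube; leave it alone.
- rod_grip (a point): Middle of the handle of the wooden tamping rod; z along the rod, up to the top of the handle when it stands in its block. Handle: round, 26 mm diameter, from 25 mm below to 25 mm above this point. Just under the handle a round collar, 46 mm diameter and 6 mm thick, then a round shaft 24 mm in diameter and 95 mm long. The rod is 151 mm long and about 90 g. Fingertips resting on the collar can press the rod down without slipping.
- rod_foot (a point): Centre of the flat lower end of the tamping rod, 126 mm below rod_grip along the rod.
- rack_hole (a point): Centre of the mouth of the round hole (29 mm diameter, 42 mm deep, small chamfer) in the top of the fixed plywood block, 80 x 80 x 50 mm, in which the rod stands; the hole's mouth is 50 mm above the table. The rod standing in it has rod_grip 84 mm above this point.
- wood_box: Small open plywood box 70 x 90 x 45 mm; origin at the centre of its underside. Leave alone.
- spool: Filament spool lying flat, 150 mm diameter, 59 mm high; origin at the centre of its underside. Leave alone.
- tub: Red plastic tub, 140 mm wide, 150 mm high; origin at the centre of its underside. Leave alone.
- plug: The slim plug itself; origin at the centre of its lower end.
- rod: The tamping rod itself; origin at the centre of its lower end (rod_foot).
- magazine: The magazine; origin under its foot's centre. A black follower disc in the bore carries the plug: top face first 35 to 80 mm below the mouth. It drags at about 6 N, stays where left; the plug's weight does not move it. It ends on a hard stop (thin rubber washer) set differently each time: top face then 90 to 110 mm below the mouth. It is found by feel: the push rises above the drag.

How it is judged (in metres and radians):
On the way, in this order (a step that is already met when the one before it is completed fails the run):
1. the slim plug stands in the tube's bore, let go (horizontal distance between plug_center and mouth below 0.006 m and z of plug_center in the frame of mouth below -0.004 m and contact force between the fingers and plug below 0.1 N), for 0.2 s.
2. the follower at its stop, the rod's foot presses on the plug, which no longer moves, with at least 12 N (twice the drag) for 0.3 s (z of plug_center in the frame of mouth below -0.063 m and linear speed of plug below 0.004 m/s and horizontal distance between rod_foot and mouth below 0.01 m and contact force between rod and plug above 12 N), for 0.3 s.
At the end, for the whole second after the job is handed in: The slim plug sits in the tube on the bottomed follower (its centre at least 63 mm below the mouth), the rod stands upright in its block with its foot at least 37 mm down the hole, and everything is let go and at rest (z of plug_center in the frame of mouth below -0.063 m and horizontal distance between plug_center and mouth below 0.006 m and horizontal distance between rod_foot and rack_hole below 0.008 m and z of rod_foot in the frame of rack_hole below -0.037 m and angle between rod's own z axis and vertical below 0.2 rad and linear speed of each of rod, plug below 0.02 m/s); the robot touches nothing.
It fails at once if the rod presses on the plug with more than 25 N (contact force between rod and plug above 25 N).
It fails at once if the fat plug is moved by more than 15 mm (distance of fat_plug_center from where it was at the start of the episode above 0.015 m).
It fails at once if the little box is moved by more than 15 mm (distance of wood_box from where it was at the start of the episode above 0.015 m).
It fails at once if the spool is moved by more than 15 mm (distance of spool from where it was at the start of the episode above 0.015 m).
It fails at once if the tub is moved by more than 15 mm (distance of tub from where it was at the start of the episode above 0.015 m).
It also fails if it takes over 72 s, if anything falls off the work surface, if the arm or the gripper's body presses on something with over 40 N, if the wrist force passes 120 N, or if a joint passes its speed limit or range.

### The arm

A 7-joint arm with a two-finger parallel gripper is mounted at the origin on the work surface. World frame = base frame: x ahead of the robot, y to its left, z up, the work surface at z = 0. Lengths are in mm, angles in rad, forces in N, time in s.
With the tool pointing down it reaches from about 400 to 875 mm from the base axis. Payload 19.3 kg.
Tool frame: the origin (TCP) lies at the very end of the fingers, on their centre line; the grasp point (between the pads) lies 19 mm behind it (grip_point_offset is the z of the grasp point in the tool frame, in mm); z points along the fingers, x is the direction in which the jaws open and shut, and the axes are right-handed (so a half turn about z gives the same grasp; the last joint's range is limited). The gripper opens to 85 mm and grips with 20 to 120 N. Pads are 22 mm wide; open, the fingers measure 114 mm over their backs; the gripper's body (76 mm by 85 mm) begins 54 mm behind the grasp point. The pads swing forward as they close: fully open they stand 13 mm farther back than shut.
Start: joints at [-1.215, 0.521, -0.036, 1.599, 0.021, 1.021, -0.113], TCP at [258.173, 569.176, 231.291] pointing down, gripper open.
Joint ranges: [-2.91, 2.91], [-0.3, 2.13], [-1.5, 1.42], [0.17, 2.43], [-1.26, 4.41], [0.16, 1.93], [-2.52, 2.52]. Speed limits (rad/s): [1.89, 1.89, 2.39, 2.39, 3.01, 3.01, 3.01].

### API

Orientations are given as a 3x3 rotation matrix whose columns are the frame's x, y, z axes.
In Python, from workcell import movep, movel, goto_joints, open_gripper, clamp, wait, inverse_kinematics, read_state, camera, PlanningError, finish_job, grip_point_offset gives the robot as it stands. Calls block until the motion is done:
- movep(position, orientation): joint-space move of the TCP to a pose.
- movel(position, frame=None, max_speed=150, guard=None): straight line of the TCP; frame=None keeps the orientation; max_speed is the mean speed in mm/s. With guard (N) it stops when the force on the tool has changed by that much, and returns True; else False.
- goto_joints(angles): joint-space move.
- open_gripper() and clamp(): open the fingers fully, or close them until they stop; the grip force is fixed at half the most.
- wait(seconds).
- inverse_kinematics(position, orientation): joint angles nearest the present ones, or None.
- read_state(): the state.
- camera(name): name is "scene" or "top" or "wrist"; returns a dict with "image" (420x560x3 uint8, blue, green, red), "range_z" (420x560 float32, mm along the optical axis (not along the pixel's ray), 0 where there is no reading), "fx", "fy", "cx", "cy" (pixels), "cam_to_world" (4x4, takes a point from camera to world coordinates). Camera axes: x right, y up, looking along -z (the intrinsics and any distortion apply to the point x, -y, -z); pixel columns grow to the right and rows downward; lengths in mm; the calibration is good to about 2 mm. A picture is of the moment at which its call begins.
A pose or a line that the arm cannot do raises PlanningError and nothing moves.
- finish_job(): hands the job in, once; it reports no verdict.
The state is a dict: "time": time; "qpos": joint angles; "qvel": joint speeds; "joint_efforts": joint torques, N m; "eef_pos": TCP position; "tool_rot": TCP orientation; "ft_force": force on the tool from outside, world axes, zero at the start; "torque": the same for the moment, N m; "finger_gap": finger opening in mm.
Only numpy, scipy, OpenCV 4.12 (cv2) and the standard library are available. Lean on these libraries where they do the work, as an engineer would, in place of code of your own. Each camera call takes 0.05 s, during which the arm holds its last target.

## Working session

There is one attempt and no reset: what is moved stays moved. The work goes in short steps, each a Python script; the robot and the scene stay as the last script left them, time stands still between calls to the robot, and variables do not carry over. Pictures are saved under pics/ and viewed, and the job is handed in when it is done.

```bash
mkdir -p pics; ls
python3 - <<'E'
from workcell import *
import cv2,numpy as np,pickle
for n in ["scene","top","wrist"]:
    c=camera(n); cv2.imwrite(f"pics/{n}0.png",c["image"]); pickle.dump(c,open(f"{n}0.pkl","wb"))
    print(n,c["fx"],c["fy"],c["cx"],c["cy"],[k for k in c]);print(np.round(c["cam_to_world"],3))
s=read_state();print(s); print(grip_point_offset)
E
```

```text
pics
scene 401.17821791104734 401.17821791104734 278.0108994340279 210.07844457521864 ['image', 'range_z', 'fx', 'fy', 'cx', 'cy', 'cam_to_world']
[[-5.820000e-01 -6.370000e-01  5.050000e-01  1.070531e+03]
 [ 8.130000e-01 -4.420000e-01  3.790000e-01  3.401300e+02]
 [-1.800000e-02  6.310000e-01  7.750000e-01  9.103870e+02]
 [ 0.000000e+00  0.000000e+00  0.000000e+00  1.000000e+00]]
top 385.9994399934383 385.9994399934383 276.50340658701504 202.1553784219655 ['image', 'range_z', 'fx', 'fy', 'cx', 'cy', 'cam_to_world']
[[-2.700000e-02  9.820000e-01 -1.870000e-01  4.069650e+02]
 [-9.990000e-01 -3.000000e-02 -1.700000e-02 -6.725400e+01]
 [-2.300000e-02  1.860000e-01  9.820000e-01  1.065183e+03]
 [ 0.000000e+00  0.000000e+00  0.000000e+00  1.000000e+00]]
wrist 376.9258743186088 376.9258743186088 282.6537888454048 215.86988796452155 ['image', 'range_z', 'fx', 'fy', 'cx', 'cy', 'cam_to_world']
[[ 4.13000e-01 -8.71000e-01 -2.67000e-01  1.89579e+02]
 [ 9.11000e-01  3.95000e-01  1.22000e-01  6.00662e+02]
 [-1.00000e-03 -2.93000e-01  9.56000e-01  3.73576e+02]
 [ 0.00000e+00  0.00000e+00  0.00000e+00  1.00000e+00]]
{'time': 0.15, 'qpos': array([-1.21517516,  0.52184916, -0.03634603,  1.59984595,  0.02116794,
        1.02107219, -0.11280197]), 'qvel': array([-0.00052647, -0.0013599 ,  0.00021553, -0.00072837,  0.00119434,
        0.00126663, -0.00111156]), 'joint_efforts': array([ 1.86211510e-03, -9.27380919e+01,  1.98043004e+00, -3.70057440e+01,
        1.79014105e-02,  6.25798260e-03,  3.91552885e-05]), 'eef_pos': array([258.07984599, 568.97485926, 230.88627577]), 'tool_rot': array([[ 4.13082731e-01,  9.10693450e-01, -3.13947330e-04],
       [ 9.10693159e-01, -4.13082850e-01, -7.27129881e-04],
       [-7.91878677e-04,  1.44551104e-05, -9.99999686e-01]]), 'ft_force': array([ 0.50042734, -0.23905955,  0.41666382]), 'torque': array([ 0.01063444, -0.03387223, -0.00207306]), 'finger_gap': 85.50537383012639}
-18.700000000000003
```

View pics/scene0.png

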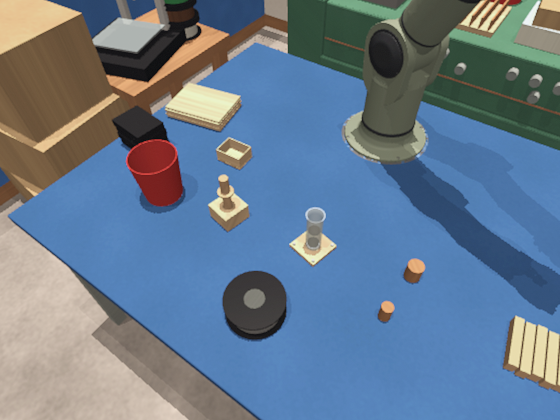

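View pics/top0.png

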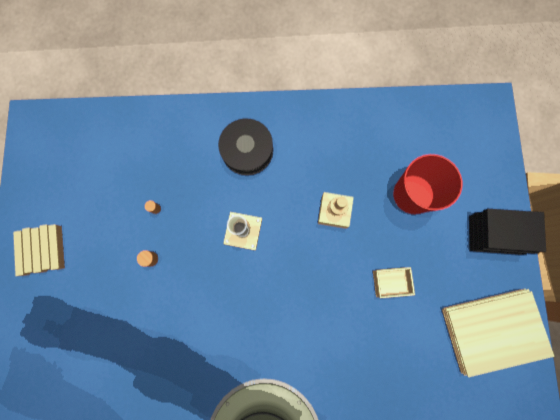

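View pics/wrist0.png

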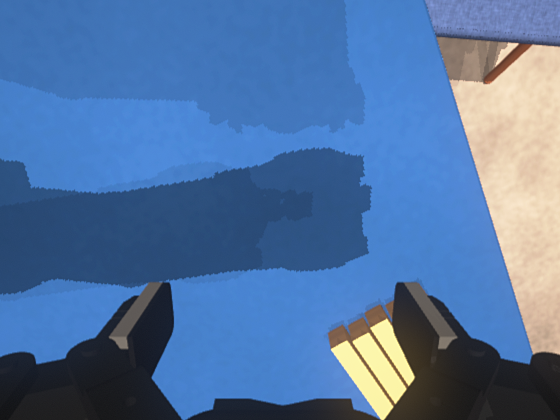

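The scene view shows the slim plug at about (387,311), the fat plug at (415,270), the tube at (315,230) and the rod at (225,195). In the top view they are at about (152,206), (146,258), (240,228) and (338,205). I'll enlarge the crops next.

```bash
cat > h.py <<'E'
import numpy as np,cv2,pickle
def pix2plane(c,u,v,z):
    M=np.array(c["cam_to_world"]);d=np.array([(u-c["cx"])/c["fx"],-(v-c["cy"])/c["fy"],-1.])
    d=M[:3,:3]@d;o=M[:3,3];return o+d*(z-o[2])/d[2]
def proj(c,p):
    M=np.array(c["cam_to_world"]);q=M[:3,:3].T@(np.array(p,float)-M[:3,3])
    return c["cx"]+c["fx"]*q[0]/-q[2], c["cy"]-c["fy"]*q[1]/-q[2]
def crop(img,u0,v0,w,h,s=8):
    return cv2.resize(img[v0:v0+h,u0:u0+w],None,fx=s,fy=s,interpolation=cv2.INTER_NEAREST)
E
python3 - <<'E'
from h import *
t=pickle.load(open("top0.pkl","rb"));s=pickle.load(open("scene0.pkl","rb"))
a=crop(t["image"],130,190,48,80,5);b=crop(t["image"],215,205,55,50,5);b=cv2.copyMakeBorder(b,0,150,0,0,cv2.BORDER_CONSTANT)
d=crop(t["image"],312,185,50,50,5);d=cv2.copyMakeBorder(d,0,150,0,0,cv2.BORDER_CONSTANT)
cv2.imwrite("pics/topc.png",np.hstack([a,b,d]))
a=crop(s["image"],375,250,50,80,5);b=crop(s["image"],282,195,60,80,5)
d=crop(s["image"],200,165,50,80,5)
cv2.imwrite("pics/scc.png",np.hstack([a,b,d]))
print("guess", proj(t,[258,569,231]),proj(s,[258,569,231]))
for n,c,u,v,z in [("slim",t,152,204,50),("fat",t,146,258,50),("mouth",t,240,226,140),("rodtop",t,340,203,159),("slim",s,387,305,50),("fat",s,415,263,50),("mouth",s,315,214,140),("rodtop",s,223,178,159),("box",t,395,282,45),("spool",t,246,145,59),("tub",t,433,183,150)]:
    print(n,np.round(pix2plane(c,u,v,z),1))
E
```

```text
guess (np.float64(-18.392036132370265), np.float64(356.59124245157227)) (np.float64(594.9442826616116), np.float64(215.92300010806164))
slim [605.5 286.1  50. ]
fat [461.5 297.1  50. ]
mouth [527.1  38.7 140. ]
rodtop [ 572.7 -202.4  159. ]
slim [596.3 290.2  50. ]
fat [454.  296.9  50. ]
mouth [527.1  44.9 140. ]
rodtop [ 575.2 -207.2  159. ]
box [ 382.7 -348.5   45. ]
spool [760.1  29.6  59. ]
tub [ 616.5 -430.2  150. ]
```

View pics/topc.png

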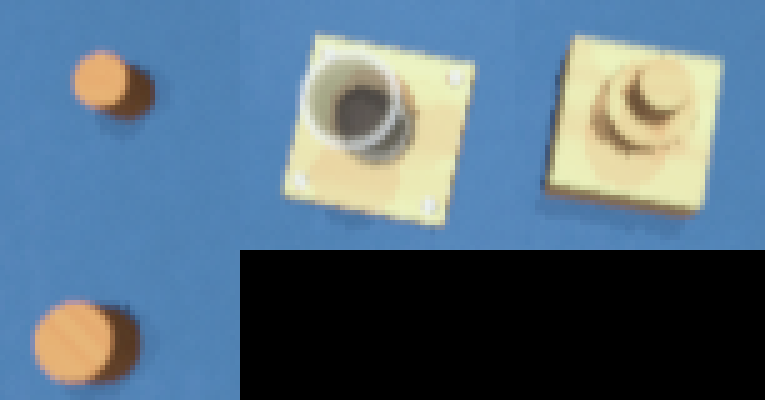

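View pics/scc.png

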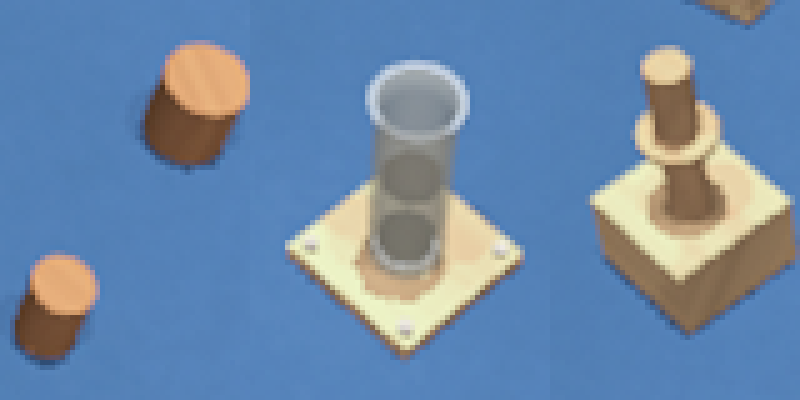

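```bash
cat >> h.py <<'E'
def R(th):
    c,s=np.cos(th),np.sin(th);return np.array([[c,s,0],[s,-c,0],[0,0,-1.]])
E
python3 - <<'E'
from h import *
from workcell import *
t=pickle.load(open("top0.pkl","rb"));s=pickle.load(open("scene0.pkl","rb"))
for n,z,a,b in [("slim",50,(149.5,205.5),(387.1,306.3)),("fat",50,(144.3,258),(415.7,265.3)),("mouth",140,(237,225),(315.1,214.5)),("rod",159,(341.1,201.7),(222.9,177.5))]:
    print(n,np.round(pix2plane(t,*a,z),1),np.round(pix2plane(s,*b,z),1))
for p in [(602,290,200),(527,42,260),(574,-205,260),(602,290,25),(574,-205,109)]:
    th=np.arctan2(p[1],p[0]);
    for d in (0,): print(p,inverse_kinematics(p,R(th+d)))
th=np.arctan2(290,602)
movep((602,290,190),R(th))
c=camera("wrist");cv2.imwrite("pics/w1.png",c["image"]);pickle.dump(c,open("w1.pkl","wb"))
s=read_state();print(s["time"],s["eef_pos"],s["ft_force"])
E
```

```text
slim [601.6 292.8  50. ] [599.1 291.8  50. ]
fat [461.7 301.6  50. ] [459.2 300.9  50. ]
mouth [529.8  46.  140. ] [528.3  46.  140. ]
rod [ 575.8 -205.2  159. ] [ 574.  -208.6  159. ]
(602, 290, 200) [-0.65107375  0.63052049  0.18105184  1.51394951 -0.12580813  1.00853555
  0.01196678]
(527, 42, 260) [-0.55388835  0.367136    0.47780348  1.83807524 -0.19956967  0.98371361
  0.08742458]
(574, -205, 260) [-0.23511936  0.57347477  0.74282743  1.63710155 -0.42459972  1.09909546
  0.28151828]
(602, 290, 25) [-0.60646222  0.84468712  0.10941832  1.6054802  -0.12733647  0.69840482
  0.01301436]
(574, -205, 109) [-0.08471213  0.71081118  0.50083522  1.76064972 -0.45755949  0.78830675
  0.29964278]
1.8333 [601.17249382 291.6533043  190.08857919] [-0.4273453  -0.53928539  0.79628305]
```

View pics/w1.png

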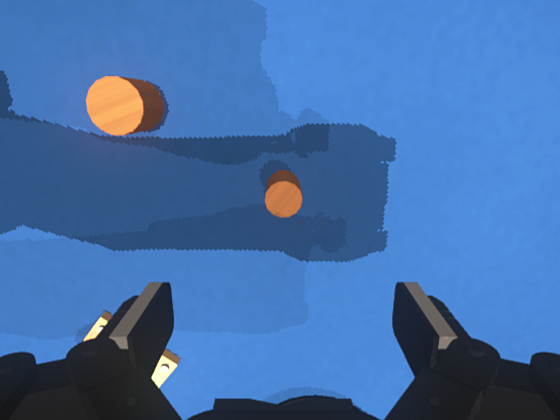

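The wrist view shows the slim plug's top face centred at about (283,199) and the fat plug at (116,105).

Run:
```python
from h import *
from workcell import *
c=pickle.load(open("w1.pkl","rb"))
print(np.round(pix2plane(c,283,199,50),1),np.round(pix2plane(c,115,105,50),1))
r=c["range_z"]; print(r[199,283])
s=read_state();print(s["time"],s["eef_pos"],s["tool_rot"][:,0])
M=np.array(c["cam_to_world"]);z=r[199,283];print(M[:3,:3]@np.array([(283-c["cx"])/c["fx"]*z,-(199-c["cy"])/c["fy"]*z,-z])+M[:3,3])
# see tube: standoff
movep((528,46,300),R(np.arctan2(46,528)))
wait(.2)
c=camera("wrist");cv2.imwrite("pics/w2.png",c["image"]);pickle.dump(c,open("w2.pkl","wb"))
s=read_state();print(s["time"],s["eef_pos"])
movep((575,-206,300),R(np.arctan2(-206,575)))
wait(.2)
c=camera("wrist");cv2.imwrite("pics/w3.png",c["image"]);pickle.dump(c,open("w3.pkl","wb"))
s=read_state();print(s["time"],s["eef_pos"],s["qpos"])
```

```text
[600.2 294.1  50. ] [460.8 304.2  50. ]
292.171
1.8333 [601.17249382 291.6533043  190.08857919] [8.99822572e-01 4.36256045e-01 4.12975866e-05]
[600.23480143 294.07305109  49.72775984]
3.1583 [528.11749205  46.71092002 299.44291197]
4.4167 [ 575.27392204 -204.81234228  300.13389396] [-0.09147581  0.4772913   0.50120768  1.57509706 -0.24454292  1.15189216
  0.12044783]
```

View pics/w2.png

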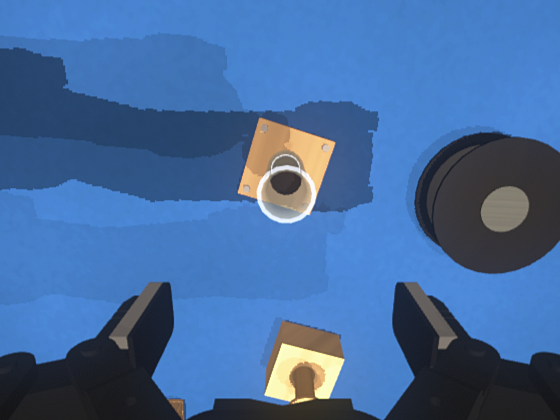

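View pics/w3.png

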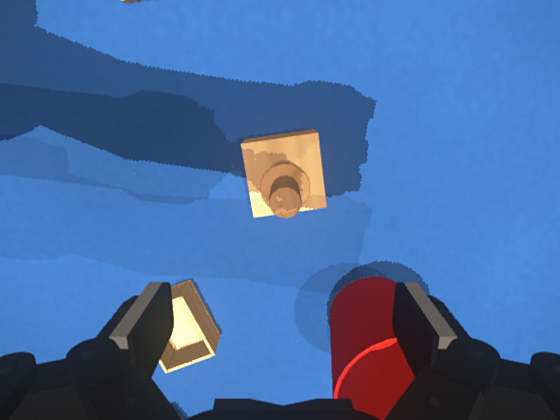

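The second wrist view shows the tube's mouth ring centred at about (287,193). The third shows the rod's handle top at about (286,204) and the block top with corners near (243,143), (319,130), (326,207) and (252,217).

Run:
```python
from h import *
c=pickle.load(open("w2.pkl","rb"));d=pickle.load(open("w3.pkl","rb"))
print("mouth",pix2plane(c,287,193,140)); print("rod",pix2plane(d,286,204,159),d["range_z"][204,286])
r=crop(c["image"],235,110,110,120,5);q=crop(d["image"],235,120,50*2,110,5)
cv2.imwrite("pics/w2c.png",r);cv2.imwrite("pics/w3c.png",q)
```

```text
mouth [530.96043769  49.73141628 140.        ]
rod [ 576.55825769 -207.05489667  159.        ] 294.06525
```

View pics/w2c.png

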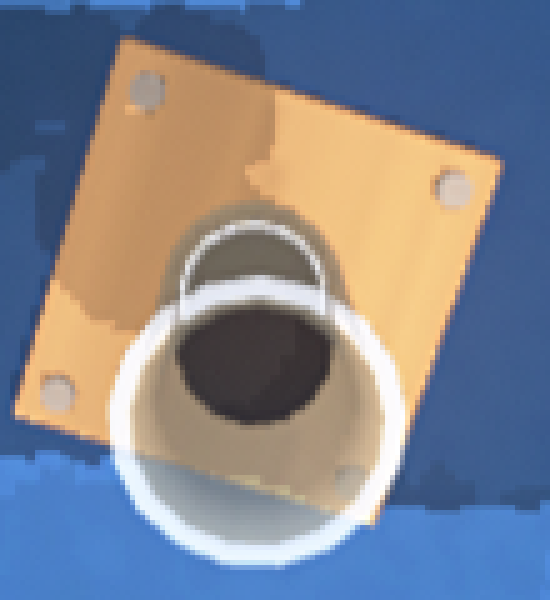

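View pics/w3c.png

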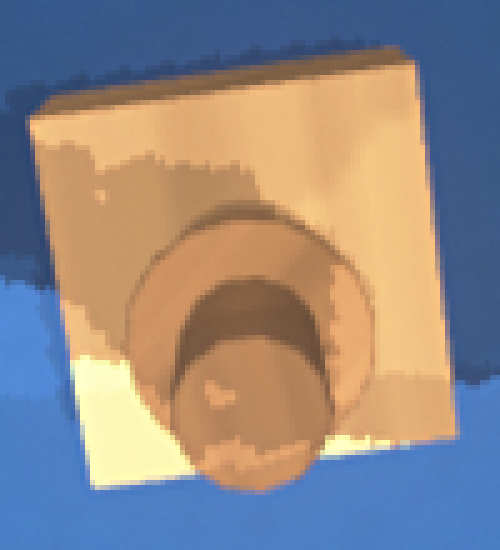

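Run:
```python
from h import *
c=pickle.load(open("w2.pkl","rb"));d=pickle.load(open("w3.pkl","rb"))
print("mouth",pix2plane(c,286.3,193.9,140)); print("rod",pix2plane(d,284.9,202.1,159),pix2plane(d,235+250/5-.5,120+328/5-.5,109))
b=[pix2plane(d,235+u/5-.5,120+v/5-.5,50) for u,v in [(30,120),(415,62),(457,437),(92,488)]]
print("block",np.mean(b,0),np.linalg.norm(b[0]-b[1]),np.linalg.norm(b[1]-b[2]))
b=[pix2plane(c,235+u/5-.5,110+v/5-.5,12) for u,v in [(122,38),(503,160),(375,525),(14,415)]]
print("foot",np.mean(b,0),np.linalg.norm(b[0]-b[1]),np.linalg.norm(b[1]-b[2]))
t=pickle.load(open("top0.pkl","rb"))
b=[pix2plane(t,215+u/5-.5,205+v/5-.5,12) for u,v in [(315-240,34),(476-240,62),(445-240,226),(282-240,197)]]
print("foot top",np.mean(b,0))
b=[pix2plane(t,312+(u-515)/5-.5,185+v/5-.5,50) for u,v in [(574,35),(723,60),(704,211),(547,187)]]
print("block top",np.mean(b,0))
s=pickle.load(open("scene0.pkl","rb"))
b=[pix2plane(s,282+(u-250)/5-.5,195+v/5-.5,12) for u,v in [(287,246),(404,353),(523,255)]]
print("foot scene",(b[0]+b[2])/2)
b=[pix2plane(s,200+(u-550)/5-.5,165+v/5-.5,50) for u,v in [(592,203),(682,280),(792,203)]]
print("block scene",(b[0]+b[2])/2)
```

```text
mouth [530.4560901   48.92207366 140.        ]
rod [ 576.26074455 -205.32139089  159.        ] [ 577.02774675 -202.88990624  109.        ]
block [ 575.93625754 -205.78410709   50.        ] 79.83944680453193 80.27750040888641
foot [530.21595058  48.64758993  12.        ] 89.30732031297026 89.99957709216928
foot top [531.61182531  46.93736967  12.        ]
block top [ 576.64963689 -206.84570304   50.        ]
foot scene [529.99053458  46.57916631  12.        ]
block scene [ 575.61764607 -206.84594111   50.        ]
```

```bash
cat >> h.py <<'E'
from workcell import *
def go(p,th,tol=0.5,joint=False):
    """precise: command with correction from measured pose"""
    p=np.array(p,float);cmd=p.copy()
    (movep if joint else (lambda a,b:movel(a,b)))(cmd,R(th)); wait(.1)
    for _ in range(2):
        e=p-read_state()["eef_pos"]
        if np.abs(e).max()<tol: break
        cmd=cmd+e; movel(cmd,R(th),max_speed=60); wait(.1)
    return cmd
def st(l=""):
    s=read_state();print(l,round(s["time"],2),np.round(s["eef_pos"],2),np.round(s["ft_force"],2),round(s["finger_gap"],2))
    return s
E
python3 - <<'E'
from h import *
th=np.arctan2(293,600.3)
go((600.3,293,110),th,joint=True);st()
go((600.3,293,24),th);st("down")
clamp();wait(.2);st("clamped")
movel((600.3,293,240));wait(.2);st("up")
c=camera("scene");cv2.imwrite("pics/s1.png",crop(c["image"],340,170,140,120,5))
E
```

```text
7.15 [600.33 293.05 110.01] [ 0.36 -0.17  0.18] 85.89
down 8.68 [600.25 292.92  23.78] [-0.13  0.17 -0.8 ] 85.61
clamped 9.43 [600.31 292.98  23.98] [-0.15 -0.48  5.93] 28.59
up 11.22 [600.17 292.93 239.53] [-0.46  0.04  0.06] 28.21
```

View pics/s1.png

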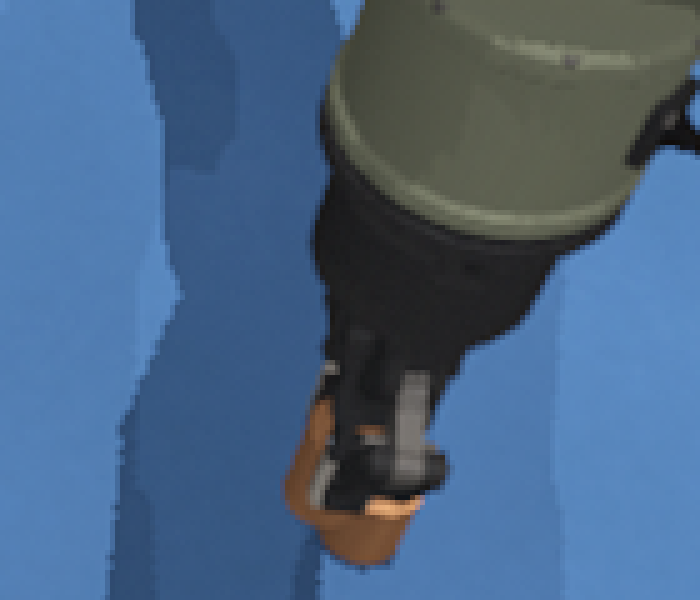

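The plug is held between the pads with its lower half showing, and it looks square to the fingers. Next I carry it over the tube and check.

Run:
```python
from h import *
th=np.arctan2(47.3,530)
go((530,47.3,185),th,joint=True);st()
for n in ("wrist","scene","top"):
    c=camera(n);pickle.dump(c,open(f"{n}2.pkl","wb"));
    if n=="wrist": cv2.imwrite("pics/w4.png",c["image"])
    if n=="scene": cv2.imwrite("pics/s2.png",crop(c["image"],260,150,120,110,5))
```

```text
13.1 [529.91  47.15 184.99] [-0.09 -0.13 -0.61] 28.46
```

View pics/w4.png

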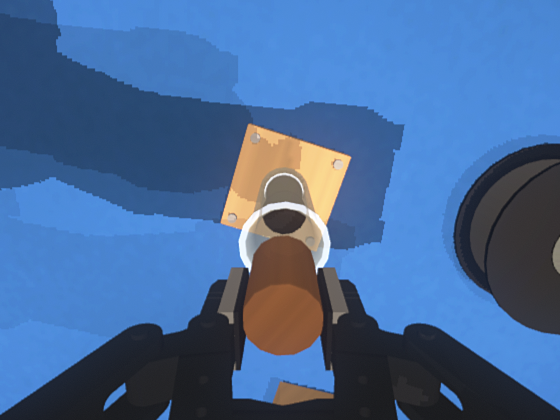

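View pics/s2.png

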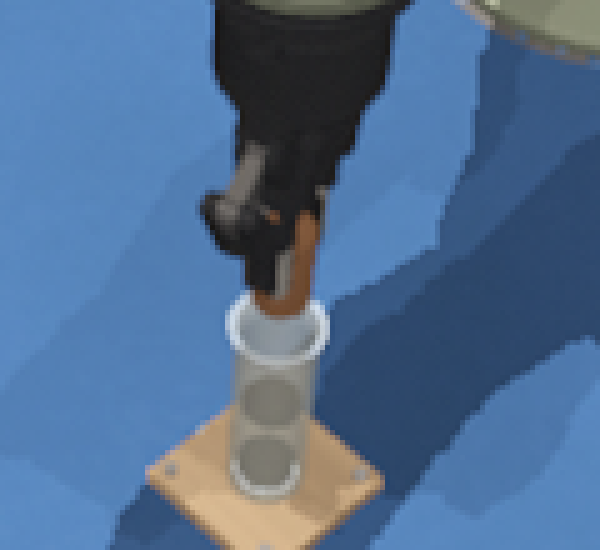

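Run:
```python
from h import *
c=pickle.load(open("wrist2.pkl","rb"))
print(pix2plane(c,283,317,211), pix2plane(c,284,246,140), c["range_z"][320,283])
th=np.arctan2(47.3,530)
print(movel((530,47.3,165),R(th),max_speed=80,guard=6));st()
print(movel((530,47.3,141),R(th),max_speed=40,guard=6));wait(.1);st()
c=camera("wrist");cv2.imwrite("pics/w5.png",c["image"])
c=camera("scene");cv2.imwrite("pics/s3.png",crop(c["image"],260,150,120,110,5))
```

```text
[529.54077561  49.48333845 211.        ] [530.2256605   48.27062399 140.        ] 134.15215
False
 13.65 [529.8   47.18 164.68] [-0.82  0.16 -1.23] 28.76
False
 14.5 [530.15  47.29 141.22] [-0.22  0.14  0.04] 28.43
```

View pics/w5.png

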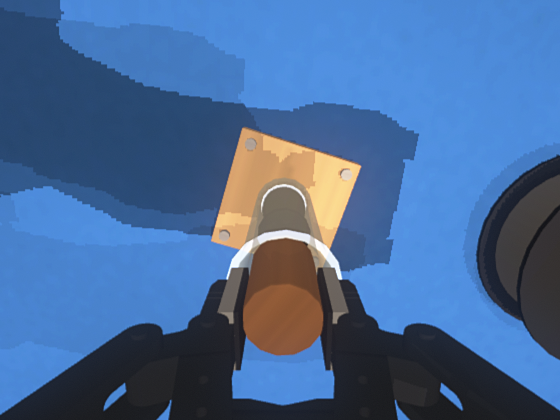

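View pics/s3.png

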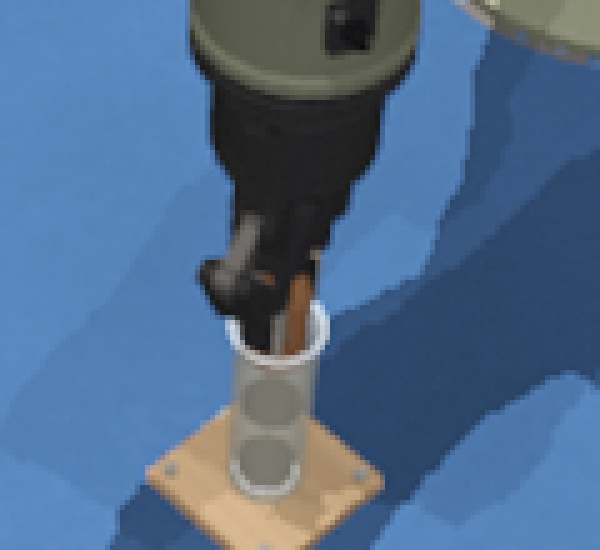

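The plug's lower end is inside the mouth and reads no contact force. Releasing it now.

Run:
```python
from h import *
open_gripper();wait(.4);st()
c=camera("wrist");cv2.imwrite("pics/w6.png",c["image"])
movel((530,47.3,250),max_speed=200);wait(.1);st()
c=camera("wrist");cv2.imwrite("pics/w7.png",c["image"]);pickle.dump(c,open("w7.pkl","wb"))
c=camera("scene");cv2.imwrite("pics/s4.png",crop(c["image"],260,150,120,110,5))
```

```text
15.59 [529.99  47.33 141.  ] [ 0.31 -0.03  0.79] 85.5
 16.43 [529.41  47.3  248.78] [ 0.05 -0.01  0.13] 85.45
```

View pics/w7.png

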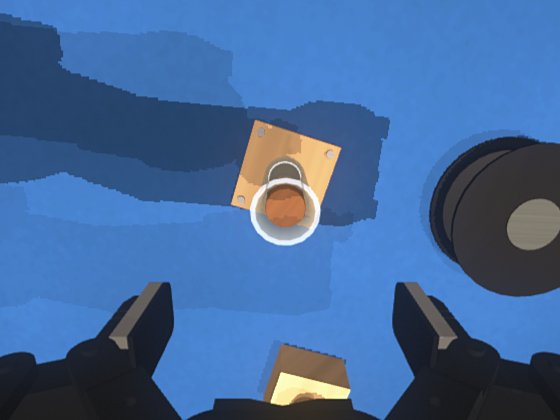

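View pics/s4.png

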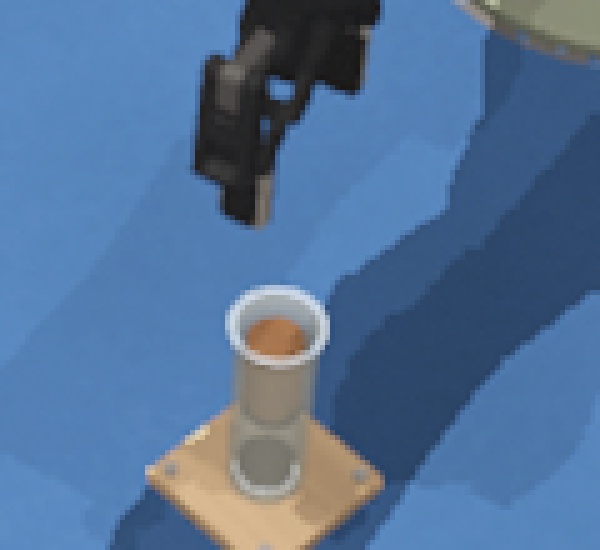

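Run:
```python
from h import *
c=pickle.load(open("w7.pkl","rb"));z=c["range_z"][208,285];M=np.array(c["cam_to_world"])
print("plugtop",M[:3,:3]@np.array([(285-c["cx"])/c["fx"]*z,-(208-c["cy"])/c["fy"]*z,-z])+M[:3,3])
th=np.arctan2(-206,576)
go((576,-206,215),th,joint=True);st()
go((576,-206,110),th);st("down")
clamp();wait(.2);st("clamped")
c=camera("wrist");cv2.imwrite("pics/w8.png",c["image"])
```

```text
plugtop [530.42734479  48.28502768 129.01280013]
 18.35 [ 575.91 -206.27  214.88] [-0.06  0.19  0.45] 85.29
down 20.0 [ 575.92 -206.03  109.83] [-0.6  -0.51 -0.41] 85.5
clamped 20.78 [ 576.09 -206.1   109.98] [-0.13  0.59  3.63] 24.78
```

View pics/w8.png

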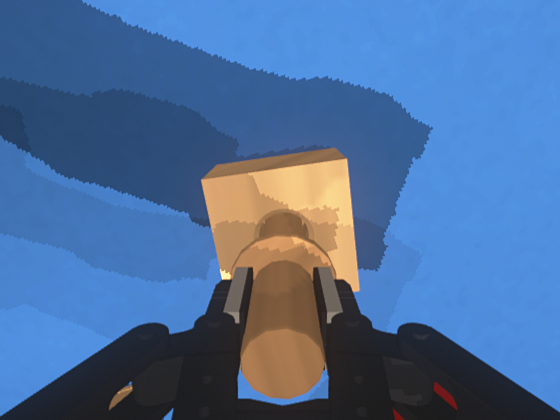

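The rod handle is gripped centrally with the fingertips just above the collar. Lifting it and carrying it over the tube.

Run:
```python
from h import *
print(movel((576,-206,275),max_speed=150));wait(.1);st("up")
th=np.arctan2(47.3,530)
go((530,47.8,270),th,joint=True);s=st("over")
print(s["tool_rot"][:,2])
c=camera("wrist");cv2.imwrite("pics/w9.png",c["image"]);pickle.dump(c,open("w9.pkl","wb"))
c=camera("scene");cv2.imwrite("pics/s5.png",crop(c["image"],250,90,130,140,4));pickle.dump(c,open("s5.pkl","wb"))
c=camera("top");cv2.imwrite("pics/t5.png",crop(c["image"],180,170,130,110,5));pickle.dump(c,open("t5.pkl","wb"))
```

```text
False
up 22.18 [ 575.69 -205.9   274.19] [ 0.19 -0.31 -1.06] 24.52
over 23.99 [529.96  48.06 270.06] [ 0.24  0.19 -0.86] 24.71
[ 2.39670903e-05  2.03244221e-05 -1.00000000e+00]
```

View pics/w9.png

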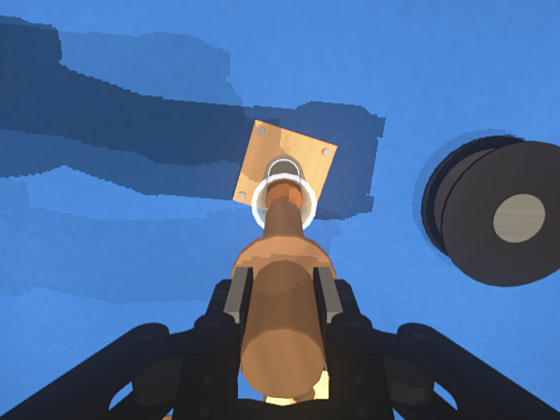

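View pics/s5.png

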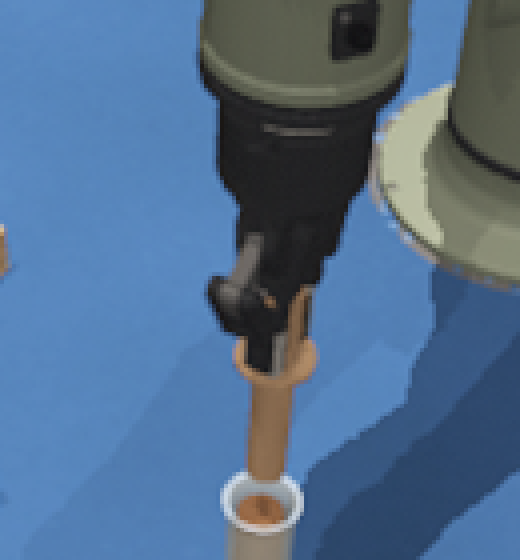

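Run:
```python
from h import *
s=pickle.load(open("s5.pkl","rb"));print(proj(s,(530,48,168)),pix2plane(s,250+263/4-.5,90+468/4-.5,168))
th=np.arctan2(47.3,530)
print(movel((530,47.5,236),R(th),max_speed=60,guard=5));wait(.1);st("at mouth")
g=movel((530,47.5,212),R(th),max_speed=14,guard=11);st(str(g))
if not g:
    g=movel((530,47.5,203),R(th),max_speed=8,guard=7);st(str(g))
wait(.2);st()
```

```text
(np.float64(316.0629843376244), np.float64(208.04803805041095)) [527.0359792   43.83619687 168.        ]
False
at mouth 24.96 [530.18  47.54 236.3 ] [-0.44 -0.19 -1.05] 24.41
False 26.82 [530.    47.51 212.02] [-0.62  0.28  3.93] 24.36
False 28.1 [529.99  47.49 203.  ] [-0.86 -1.12  2.92] 24.68
 28.3 [529.99  47.51 203.01] [-0.51 -0.47  4.36] 24.75
```

Run:
```python
from h import *
th=np.arctan2(47.3,530)
for z in (198,193,188,183,179):
    g=movel((530,47.5,z),R(th),max_speed=7,guard=4.5);st(str(g))
    if g: break
wait(.2);st()
```

```text
False 29.17 [529.98  47.51 197.94] [-1.28 -0.6   3.24] 24.48
False 30.03 [529.98  47.53 192.98] [ 0.87 -0.29  3.28] 24.93
False 30.9 [529.96  47.52 187.95] [ 0.45 -0.19  2.55] 25.0
False 31.77 [529.97  47.49 182.97] [-0.2  -0.39  3.77] 24.67
True 32.13 [530.17  47.5  181.46] [-0.33 -0.58 10.2 ] 24.75
 32.33 [530.17  47.49 181.53] [-0.64 -0.64  8.17] 24.94
```

The stop is found: force rises at TCP z≈181.5. Now I'll lean on it in small steps.

Run:
```python
from h import *
th=np.arctan2(47.3,530)
def avg(n=6):
    f=[];
    for _ in range(n): wait(.02);f.append(read_state()["ft_force"][2])
    return np.mean(f),np.max(f)
z=181.45;base=-0.9
t0=None
for i in range(30):
    z-=0.12
    g=movel((530,47.5,z),R(th),max_speed=3,guard=7)
    m,x=avg();p=m-base
    print(round(z,2),round(read_state()["eef_pos"][2],2),round(p,1),round(x-base,1),g)
    if p>16.5: break
t=read_state()["time"]
F=[]
while read_state()["time"]-t<1.2:
    m,x=avg(5);F.append(round(m-base,1))
    if m-base>20: z+=0.05; movel((530,47.5,z),R(th),max_speed=3)
    elif m-base<16.5: z-=0.05; movel((530,47.5,z),R(th),max_speed=3)
print(F);st()
```

```text
181.33 181.54 9.5 10.1 False
181.21 181.44 10.7 11.1 False
181.09 181.38 11.4 12.1 False
180.97 181.33 12.5 13.0 False
180.85 181.26 13.3 14.0 False
180.73 181.17 14.3 14.8 False
180.61 181.14 14.7 14.9 False
180.49 181.03 16.4 17.2 False
180.37 180.97 16.8 17.5 False
[np.float64(16.8), np.float64(16.7), np.float64(16.9), np.float64(16.6), np.float64(16.9), np.float64(17.1), np.float64(16.9), np.float64(16.9), np.float64(17.0), np.float64(17.2), np.float64(17.0), np.float64(17.2), np.float64(16.9), np.float64(16.9), np.float64(16.8)]
 36.73 [530.37  47.52 180.95] [-1.92 -0.92 15.98] 24.62
```

Run:
```python
from h import *
th=np.arctan2(47.3,530)
movel((530,47.5,180.22),R(th),max_speed=3,guard=5)
F=[]
t=read_state()["time"]
while read_state()["time"]-t<1.05:
    wait(.03);F.append(read_state()["ft_force"][2]+.9)
print(np.mean(F),np.min(F),np.max(F))
movel((530,47.5,190),max_speed=40)
movel((530,47.5,270),max_speed=150);wait(.1);st("up")
c=camera("wrist");cv2.imwrite("pics/w10.png",c["image"])
go((576,-206.2,200),np.arctan2(-206,576),joint=True);st("over")
c=camera("scene");cv2.imwrite("pics/s6.png",crop(c["image"],170,110,120,140,4));pickle.dump(c,open("s6.pkl","wb"))
c=camera("wrist");cv2.imwrite("pics/w11.png",c["image"])
```

```text
18.10404157467619 17.173364262680742 19.265952212543983
up 39.23 [529.49  47.48 268.89] [-0.03 -0.3  -1.68] 24.89
over 41.12 [ 575.91 -206.49  199.89] [-0.41  0.67 -1.69] 24.95
```

View pics/w10.png

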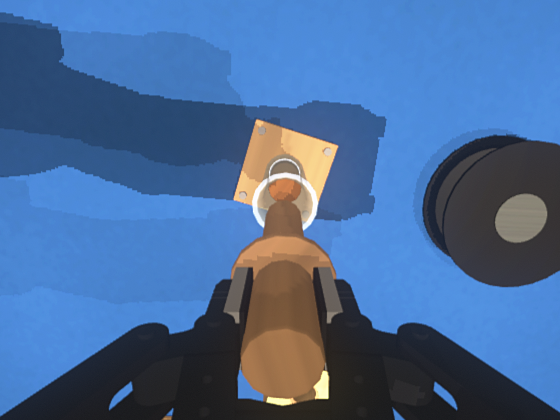

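View pics/s6.png

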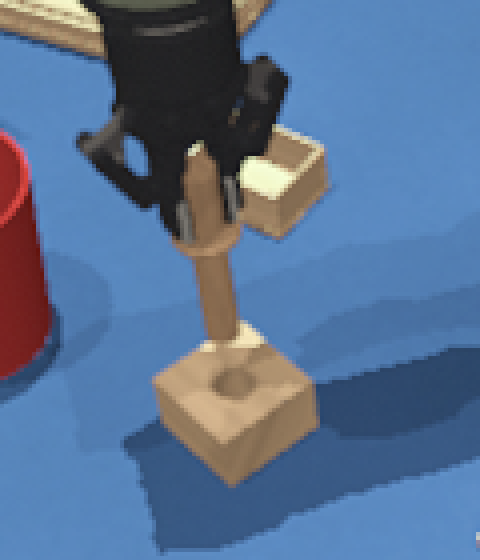

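View pics/w11.png

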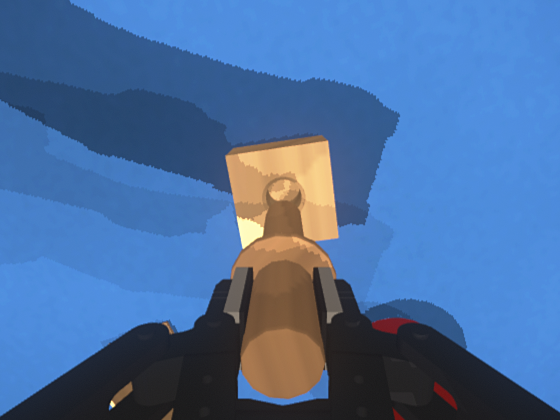

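Run:
```python
from h import *
s=pickle.load(open("s6.pkl","rb"))
f=lambda u,v,z:pix2plane(s,170+u/4-.5,110+v/4-.5,z)
print("foot",f(226,337,98),"hole",f(236,380,50),"collar",f(207,232,199),[f(u,v,50) for u,v in [(152,380),(315,378)]])
for p in [(576,-206,98),(576,-206,199),(576,-206,50)]:
    u,v=proj(s,p);print(p,(u-170+.5)*4,(v-110+.5)*4)
cv2.imwrite("pics/s6c.png",crop(s["image"],200,160,60,60,10))
```

```text
foot [ 575.36452903 -206.46707644   98.        ] hole [ 572.93222871 -206.82205657   50.        ] collar [ 576.32937482 -205.54185855  199.        ] [array([ 606.65838361, -255.47578894,   50.        ]), array([ 539.85266338, -162.31287048,   50.        ])]
(576, -206, 98) 225.91887788814404 337.8728465248155
(576, -206, 199) 206.78919408452418 231.40119973221465
(576, -206, 50) 234.07582844418607 383.27265383074064
```

View pics/s6c.png

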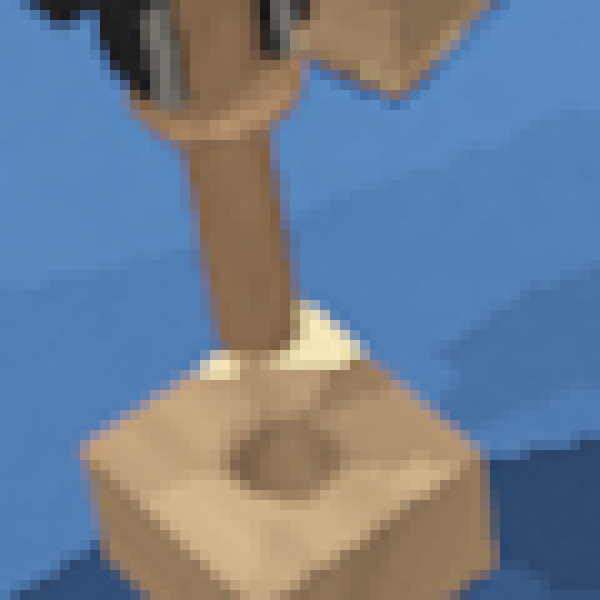

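The rod hangs vertical and its foot lines up with the hole to within about 1 mm. Lowering it with a guard.

Run:
```python
from h import *
th=np.arctan2(-206,576)
g=movel((575.6,-206.2,158),R(th),max_speed=80,guard=6);st("58 "+str(g))
if not g:
    g=movel((575.6,-206.2,140),R(th),max_speed=30,guard=6);st(str(g))
if not g:
    g=movel((575.6,-206.2,109),R(th),max_speed=30,guard=6);st(str(g))
wait(.2);s=st()
if s["eef_pos"][2]<114:
    open_gripper();wait(.3);st("open")
    movel((575.6,-206.2,240),max_speed=150);wait(.3);st()
c=camera("wrist");cv2.imwrite("pics/w12.png",c["image"]);pickle.dump(c,open("w12.pkl","wb"))
c=camera("scene");cv2.imwrite("pics/s7.png",c["image"])
```

```text
58 False 41.89 [ 575.64 -206.39  158.03] [ 0.13 -0.59 -0.59] 24.71
False 42.64 [ 575.63 -206.29  140.06] [-0.06  0.37 -1.64] 24.48
True 43.58 [ 575.52 -206.23  109.97] [-0.12  0.12  7.59] 24.72
 43.78 [ 575.5  -206.24  109.93] [-0.4   0.38  7.71] 25.08
open 44.7 [ 575.07 -205.94  109.33] [-0.01  0.84  0.08] 85.27
 46.02 [ 575.46 -206.2   239.58] [ 0.12  0.16 -0.07] 85.19
```

View pics/w12.png

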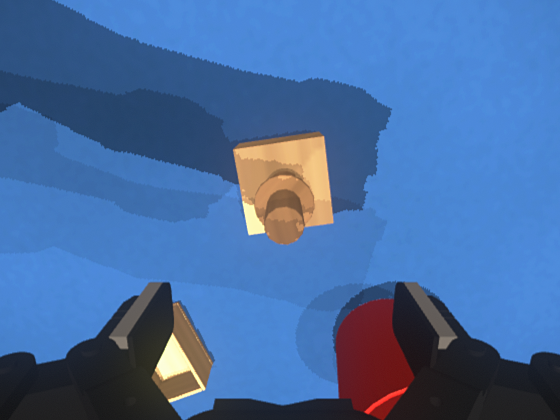

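View pics/s7.png

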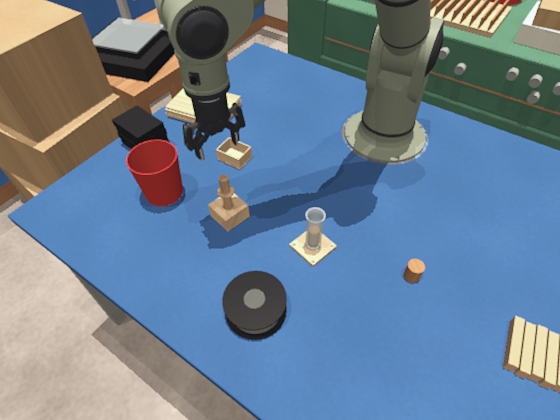

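Run:
```python
from h import *
c=pickle.load(open("w12.pkl","rb"));z=c["range_z"][230,285];M=np.array(c["cam_to_world"])
print("rodtop",M[:3,:3]@np.array([(285-c["cx"])/c["fx"]*z,-(230-c["cy"])/c["fy"]*z,-z])+M[:3,3])
finish_job();st()
```

```text
rodtop [ 575.38107145 -208.40318559  160.15257441]
the job is handed in; nothing more can be done
the job is handed in; nothing more can be done
```

The slim plug is packed down on the bottomed follower, the rod is back in its block, and the job is handed in. The last clock reading before hand-in was about 46 s, inside the 72 s limit. I got no verdict.

- **Loading:** The plug dropped freely into the tube. Its top measured about 11 mm below the mouth, so it was let go well inside the bore.
- **Packing:** The push stayed at about 5 N, matching the drag, until it rose at the stop. The rod's foot was then about 60 mm below the mouth, which puts the plug's centre about 86 mm down, where at least 63 mm was required.
- **Leaning:** I held about 17 N for just over a second, then 18.1 N on average for another second. The highest reading was 19.3 N. These come from the wrist sensor, corrected by about 0.9 N for the rod's weight.
- **Rod:** It went back to the same gripper height it was picked up from. Its top then measured 160 mm above the table against 159 mm expected, so it is fully seated and upright.
- **Other objects:** In the last picture the fat plug, box, spool and tub look unmoved. I checked this by eye only.

No check failed. The cameras differed by 1–3 mm on object positions, so I used averages. One single-pixel reading put the rod's foot about 5 mm off before it entered the tube, but it went in without side contact.

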